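Set the sprung stop screw of a battery test jig to a setting block

TASK

Fit the orange square-drive driver into the brass stop screw of the blue jig and turn the screw until its sprung nose just drags on the white setting block lying beneath it. Take the block by its red handle and slide it to and fro about a centimetre to feel the drag, and readjust if it is loose or pinched hard. Finish with the block resting under the nose with that light drag, the driver left standing in the screw, and the other things undisturbed.

Things in the scene. Friction and masses are not known exactly. Their poses are not given: they have to be found in the camera images.
- jig: fixed jig: aluminium base plate 205 x 90 x 12 mm (x -140 to +65 mm), blue column at its +x end (x 36 to 64 mm), two rails 8 mm high along x, 35 mm apart, guiding the block. Origin on the vertical screw axis, at the table; z up; the block's handle points to -x. Screw and block stay where they are left.
- stop_arm: the jig's blue arm overhanging the base (fixed, same origin and axes as the jig; underside z 52, top 72 mm). It carries the vertical stop screw and, on the screw's lower end, the brass nose, 12 mm thick. Clockwise from above lowers head and nose together, 12 mm a turn (1.91 mm per rad), friction 0.05 N m, at least 0.5 turn down from any start.
- screw_axis (a point): fixed point on the screw axis, at the arm's top (z 72 mm of the jig). The brass screw head above it is 26 x 26 mm, its top at z 97.5 to 100 mm at the start. In it a square recess, 11.6 mm wide, 14 mm deep, chamfered mouth, opening upward; its angle is unknown: press the driver lightly and turn it, at most a quarter turn, until it drops in.
- nose_spot (a point): fixed point on the screw axis 32 mm above the table, level with the block's top. With the head's top at z 100 the nose's lower end is 4.2 mm above this, give or take 1.5 mm (unknown wear). Sprung nose: 1 N per mm pushed up, 7 mm at most. Right setting: up about 1.5 mm, about 1.5 N on the block. Friction about 0.6: free, the block slides at about 0.7 N; rightly set, at about 2.5 N.
- setting_block: white plastic block, loose, about 0.12 kg, 20 mm thick, 30 mm wide, x -67 to +23 mm; then a neck and a red handle at -x. Origin on its underside at the gauge point that belongs under the nose; lies in the guide on the base plate (12 mm above the table). Starts up to 6 mm off along x, nose not touching. It can slide along x; the column stops it about 13 mm past centre.
- block_handle (a point): middle of the block's upright red handle (118 mm to -x of the block's origin, 18 mm above its underside): 18 mm wide in y, 50 mm long in x, 36 mm high from the underside, axes as the block
- driver_stand: wooden block 60 x 60 x 30 mm, fixed, with a round hole 18 mm across and 20 mm deep in its top for the driver's tip. Origin at the middle of its underside.
- battery_pack: bystander: black battery pack 88 x 54 x 19 mm lying on the table, origin at the middle of its underside
- screw_tin: bystander: round white tin 62 mm across, 23 mm high, origin at the middle of its underside
- tape_black: bystander: roll of black tape 67 mm across, 19 mm high, origin at the middle of its underside
- driver: driver, loose, 0.07 kg, 89 mm long: square steel tip 10 mm wide, 12 mm long (tapered end); round shoulder 24 mm across at z 12 to 16 mm, which rests on the screw head when home; square orange handle 26 x 26 mm, z 36 to 86 mm, flats in line with the tip's. Origin at the tip's end, z up the driver. Stands in its stand, and by itself in the screw.
Mind the look-alikes: they are no part of the job. There is more than one size of the driver; the one meant has the size given above.

How it is judged:
By the outcome, as a careful person would: the job done as asked, in the order asked, and still so for the second after the job is handed in, with the robot touching nothing.
It also fails if it takes over 72 s, if anything falls off the work surface, if the arm or the gripper's body presses on something with over 40 N, if the wrist force passes 120 N, or if a joint passes its speed limit or range.

ROBOT

A 6-joint arm with a two-finger parallel gripper is mounted at the origin on a cart in front of the work surface, level with it; the furniture and walls round the work are solid. World frame = base frame: x ahead of the robot, y to its left, z up, the work surface at z = 0. Lengths are in m, angles in degrees, forces in N, time in s.
With the tool pointing down it reaches from about 0.25 to 0.725 m from the base axis. Payload 9.7 kg.
Tool frame: the origin (TCP) lies on the mounting face of the last link; the fingertips stand 173 mm ahead of it and the grasp point (between the pads) lies 155 mm ahead of it; z points along the fingers, y is the line along which they close (so a half turn about z gives the same grasp; the last joint's range is limited). The gripper opens to 85 mm and grips with 20 to 120 N. Pads are 22 mm wide; open, the fingers measure 114 mm over their backs; the gripper's body (76 mm by 85 mm) begins 54 mm behind the grasp point. The pads swing forward as they close: fully open they stand 13 mm farther back than shut.
Start: joints at [69.958, 4.979, 10.078, 95.1, 0, 90], TCP at [0.188, 0.517, 0.405] pointing down, gripper open.
Joint ranges: [-179.16, 179.16], [-48.56, 103.87], [-65.8, 70.77], [-126.05, 130.52], [-82.76, 87.17], [-180, 180]. Speed limits (degrees/s): [127.2, 127.2, 147.25, 180, 180, 180].

INTERFACE

Orientations are given as [roll, pitch, yaw] about the fixed x, y, z axes, in that order (R = Rz(yaw) Ry(pitch) Rx(roll)).
In Python, from workcell import bot, camera, camera_model, outline_of, pinpoint gives the robot as it stands.
- The arm moves only by the tool move_arm, never from a script. Its arguments are lists of equal length, an entry for each row: "jaw": the closure, from 0 (fully open) to 1 (shut); "delta_pos": the shift along the world's x, y, z in m, a list of three; "yaw": the turn about the world's z in rad. In form: {"jaw": [jaw, ...], "delta_pos": [[dx, dy, dz], ...], "yaw": [yaw, ...]}. A call has 1 to 10 rows; each row shifts and turns the commanded pose from where the row before left it; what a row does not reach is not made up. A row lasts 1/12 s, in which the tool goes at most 41.7 mm and 7.16 degrees, less where a joint would pass 70% of its speed; a pose out of reach is approached as far as the arm can. A call with a gripper value outside its range is refused whole. The fingers move at their own pace and stop on an object; "force" is the grip in N (left out, the last holds). Time passes only in rows, so rows that do not move let the fingers close. It gives the time, the measured TCP pose, the force, the opening and the grip force at its end, in the units of the state.
- bot.get_obs(): the state, without advancing time (a new reading comes with each control period).
- camera(name): name is "scene" or "side" or "wrist"; returns the picture (384x512x3 uint8, red, green, blue); there is no depth.
- camera_model(name): a dict with "fx", "fy", "cx", "cy" (pixels), "k1" (the pictures are not rectified: a ray, as slopes to the right and down, at radius r is drawn at 1 + k1 r^2 times it, then the intrinsics apply), "R" (3x3) and "t" (3): a world point X has camera coordinates R X + t. Camera axes: x right, y down, z forward; pixel columns grow to the right and rows downward; lengths in m; the calibration is good to about 2 mm. A picture is of the moment at which its call begins: read the wrist's pose just before it. camera_model takes no time and is no camera call; for the wrist camera it gives the pose at the moment of the call.
- bot.job_done(): hands the job in; it is judged then, once.
Trained networks look in the newest picture that a camera, given by its name, has taken for a name from the list of things; names that differ only in an ending like _2 or _b are one class to them, and where a whole thing is asked for, a point or a joint stands for the part that bears it (a point fixed in the world has none). Each returns a list of dicts, best first, with "confidence" (0 to 1); they miss things now and then, are a little off and sometimes report something else, mostly with a low value. They report only what shows in the picture. A call takes as long as a camera call. They do not tell look-alikes from the thing itself.
- outline_of(camera, thing): "mask" (384x512 bool, what is visible of it) and "xy" ([column, row] in pixels, amid what is visible of it).
- pinpoint(camera, thing): "xy" ([column, row] in pixels: a listed point, or the origin of a listed thing).
The state is a dict: "time": time; "q": joint angles; "qd": joint speeds; "joint_efforts": joint torques, N m; "ee_pos": TCP position; "tcp_rot": TCP orientation; "wrist_force": force on the tool from outside, world axes, zero at the start; "torque": the same for the moment, N m; "opening": finger opening in m; "grasp_force": force on a finger pad.
Only numpy, scipy, OpenCV 4.12 (cv2) and the standard library are available. Lean on these libraries where they do the work, as an engineer would, in place of code of your own. Each camera call takes 0.05 s, during which the arm holds its last target. There are 200 camera calls.

## Working session

There is one attempt and no reset: what is moved stays moved. The work goes in short steps, Python scripts to look and compute and a tool call to move; the robot and the scene stay as the last step left them, time stands still between calls to the robot, and variables do not carry over. Pictures are saved under pics/ and viewed, at most 13 in all, crops included, and the job is handed in when it is done.

Besides the shell and the picture viewer there is one more tool, called after ">>>" in YAML: its name, and indented under it one key for each argument. move_arm: Moves the arm, as the interface text tells. Its arguments: {"type":"object","properties":{"jaw":{"type":"array"},"delta_pos":{"type":"array"},"yaw":{"type":"array"},"force":{"type":"number"}},"required":["jaw","delta_pos","yaw"]}

```bash
ls; mkdir -p pics; cat > h.py <<'E'
import numpy as np, cv2
from workcell import bot, camera, camera_model, outline_of, pinpoint
def ray(cam,xy,m=None):
    m=m or camera_model(cam); d=np.array([(xy[0]-m["cx"])/m["fx"],(xy[1]-m["cy"])/m["fy"]]); u=d.copy()
    for _ in range(20): u=d/(1+m["k1"]*(u@u))
    R=np.array(m["R"]);t=np.array(m["t"])
    v=R.T@np.array([u[0],u[1],1]); return -R.T@t, v/np.linalg.norm(v)
def onz(cam,xy,z,m=None):
    o,v=ray(cam,xy,m); return o+v*(z-o[2])/v[2]
def tri(rs):
    A=np.zeros((3,3));b=np.zeros(3)
    for o,v in rs:
        P=np.eye(3)-np.outer(v,v);A+=P;b+=P@o
    return np.linalg.solve(A,b)
def proj(cam,X,m=None):
    m=m or camera_model(cam); c=np.array(m["R"])@X+np.array(m["t"]);u=c[:2]/c[2];u=u*(1+m["k1"]*(u@u))
    return np.array([m["fx"]*u[0]+m["cx"],m["fy"]*u[1]+m["cy"]])
def save(cam,name):
    im=camera(cam);cv2.imwrite("pics/"+name,im[:,:,::-1]);return im
E
python3 - <<'E'
from h import *
a=save("scene","a.png");b=save("side","b.png")
w=camera("wrist")
cv2.imwrite("pics/ab.png",np.vstack([np.hstack([a,b])])[:,:,::-1])
for c in["scene","side","wrist"]:
    for n in["jig","screw_axis","nose_spot","setting_block","block_handle","driver_stand","driver","battery_pack","screw_tin","tape_black"]:
        r=pinpoint(c,n)
        for x in r[:3]:
            print(c,n,round(x["confidence"],2),np.round(x["xy"],1),np.round(onz(c,x["xy"],{"screw_axis":.072,"nose_spot":.032,"block_handle":.03,"setting_block":.012,"driver":.01}.get(n,0)),3))
cv2.imwrite("pics/w.png",w[:,:,::-1])
print(bot.get_obs())
E
```

```text
pics
scene jig 0.74 [324.3 219.2] [0.639 0.2   0.   ]
scene screw_axis 0.9 [324.7 197.7] [0.632 0.203 0.072]
scene screw_axis 0.64 [290.9 175.8] [0.609 0.315 0.072]
scene nose_spot 0.77 [324.  208.4] [0.638 0.206 0.032]
scene setting_block 0.74 [322.7 212.2] [0.642 0.213 0.012]
scene block_handle 0.82 [277.8 217.3] [0.523 0.236 0.03 ]
scene driver_stand 0.75 [231.  279.7] [0.355 0.147 0.   ]
scene driver_stand 0.69 [242.3 194.2] [0.502 0.388 0.   ]
scene driver_stand 0.61 [323.  207.9] [0.661 0.236 0.   ]
scene driver 0.82 [241.1 187. ] [0.508 0.406 0.01 ]
scene driver 0.69 [261.7 173.3] [0.589 0.434 0.01 ]
scene driver 0.52 [280.8 193.5] [0.589 0.329 0.01 ]
scene battery_pack 0.64 [229.3 279. ] [0.352 0.15  0.   ]
scene screw_tin 0.58 [200.2 216. ] [0.369 0.362 0.   ]
scene tape_black 0.78 [291.9 175.5] [0.667 0.394 0.   ]
side jig 0.82 [216.1 184.5] [0.636 0.209 0.   ]
side screw_axis 0.91 [217.7 148.6] [0.644 0.19  0.072]
side nose_spot 0.97 [214.4 173.2] [0.633 0.219 0.032]
side nose_spot 0.25 [216.  155.3] [0.677 0.15  0.032]
side setting_block 0.9 [216.1 183.3] [0.627 0.223 0.0
[... 804 characters left out ...]
5 294.2] [0.361 0.35  0.   ]
{'time': 1.65, 'q': array([ 6.99593894e+01,  4.97850783e+00,  1.00789466e+01,  9.51006395e+01,
       -2.21442386e-03,  9.00016798e+01]), 'qd': array([-0.02022445, -0.04616839, -0.04884425,  0.01645186,  0.02170468,
       -0.00802958]), 'joint_efforts': array([ 2.06717203e-03, -5.20092201e+01,  4.64851713e+01,  1.81839398e-03,
        1.01993287e-04, -1.35752921e-05]), 'ee_pos': array([0.18847888, 0.51668909, 0.40469447]), 'tcp_rot': array([-1.79999799e+02,  2.21442974e-03,  1.59957710e+02]), 'wrist_force': array([-0.55686686,  0.25519717,  0.15910742]), 'torque': array([-0.02784499,  0.03722369,  0.00502132]), 'grasp_force': 0.0, 'opening': 0.08534942353912454}
```

```bash
python3 - <<'E'
import cv2,numpy as np
a=cv2.imread("pics/a.png");b=cv2.imread("pics/b.png")
A=cv2.resize(a[130:320,170:370],(400*1,380),interpolation=3);B=cv2.resize(b[110:300,130:330],(400,380),interpolation=3)
cv2.imwrite("pics/crop.png",np.hstack([A,B]))
E
```

```text
(no output)
```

View pics/crop.png

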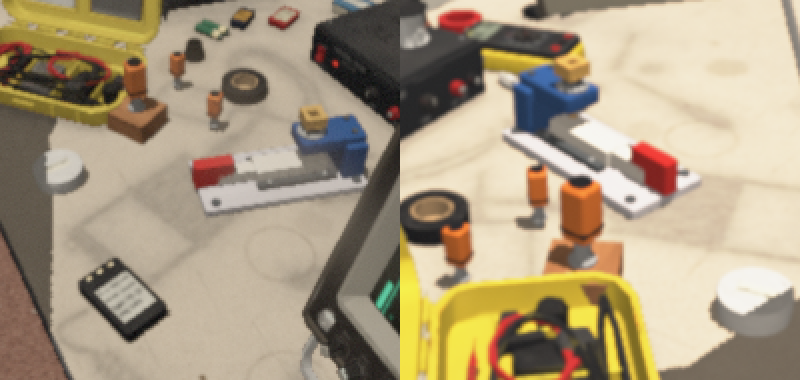

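```bash
python3 - <<'E'
from h import *
m=camera_model("wrist");R=np.array(m["R"]);t=np.array(m["t"]);print(-R.T@t,R,m["fx"],m["k1"])
g={"screw_axis":([324.7,197.7],[217.7,148.6]),"nose_spot":([324,208.4],[214.4,173.2]),"block":([322.7,212.2],[216.1,183.3]),"handle":([277.8,217.3],[257.1,193.9]),"stand":([242.3,194.2],[218.7,256.5]),"driver":([241.1,187.],[223.6,246.]),"small1":([261.7,173.3],[161.5,251.5]),"small2":([280.8,193.5],[198.9,225.8]),"jig":([324.3,219.2],[216.1,184.5])}
for k,(a,b) in g.items(): print(k,np.round(tri([ray("scene",a),ray("side",b)]),4))
E
```

```text
[0.11194188 0.54456872 0.37506461] [[ 3.42908256e-01  9.39368835e-01 -3.45938068e-04]
 [ 8.90941106e-01 -3.25113382e-01  3.17057146e-01]
 [ 2.97721133e-01 -1.09029724e-01 -9.48406372e-01]] 295.0644296066215 -0.07036700477765608
screw_axis [0.6327 0.2014 0.0765]
nose_spot [0.6404 0.21   0.0267]
block [0.638  0.213  0.0084]
handle [0.5231 0.2371 0.0279]
stand [ 0.5041  0.3953 -0.0079]
driver [0.4979 0.3936 0.0181]
small1 [0.5898 0.4419 0.0006]
small2 [ 0.5908  0.3393 -0.0051]
jig [ 0.6411  0.2032 -0.0041]
```

>>> move_arm:
  jaw: [0,0,0,0,0,0,0,0,0,0]
  delta_pos:
    - [0.032,-0.019,0]
    - [0.032,-0.019,0]
    - [0.032,-0.019,0]
    - [0.032,-0.019,0]
    - [0.032,-0.019,0]
    - [0.032,-0.019,0]
    - [0.032,-0.019,0]
    - [0.032,-0.019,0]
    - [0.032,-0.019,0]
    - [0,0,0]
  yaw: [0,0,0,0,0,0,0,0,0,0]

```text
time: 2.48
ee_pos: [0.4807, 0.3426, 0.4038]
tcp_rot: [-179.9, 0.1, 159.7]
wrist_force: [0.7, -0.4, -0.1]
opening: 0.0853
grasp_force: 0.0
```

```bash
python3 - <<'E'
from h import *
print(np.round(bot.get_obs()["ee_pos"],4),bot.get_obs()["q"])
m=camera_model("wrist");w=save("wrist","w2.png")
Z={"screw_axis":.072,"nose_spot":.032,"block_handle":.03,"setting_block":.012,"driver":.01}
for n in["jig","screw_axis","nose_spot","setting_block","block_handle","driver_stand","driver"]:
    for x in pinpoint("wrist",n)[:3]: print(n,round(x["confidence"],2),np.round(x["xy"],1),np.round(onz("wrist",x["xy"],Z.get(n,0),m),4))
cv2.imwrite("pics/w2b.png",cv2.resize(w,(800,600),interpolation=2)[:,:,::-1])
E
```

```text
[0.4807 0.3426 0.4038] [ 3.54884137e+01  1.06479647e+01  1.62763457e+01  9.56425133e+01
 -8.14556171e-02  5.57940197e+01]
jig 0.89 [209.2 280.3] [0.6371 0.2096 0.    ]
screw_axis 0.85 [195.5 315.3] [0.6362 0.2021 0.072 ]
screw_axis 0.21 [301.8 155.1] [0.4831 0.3928 0.072 ]
nose_spot 0.9 [205.3 294.7] [0.6378 0.2084 0.032 ]
setting_block 0.78 [206.5 286.4] [0.6382 0.2066 0.012 ]
block_handle 0.6 [190.  218.2] [0.5229 0.237  0.03  ]
driver_stand 0.93 [300.3 150.4] [0.4953 0.3981 0.    ]
driver 0.63 [299.6 155.9] [0.4993 0.3944 0.01  ]
driver 0.57 [279.6 223. ] [0.5785 0.3408 0.01  ]
```

View pics/w2b.png

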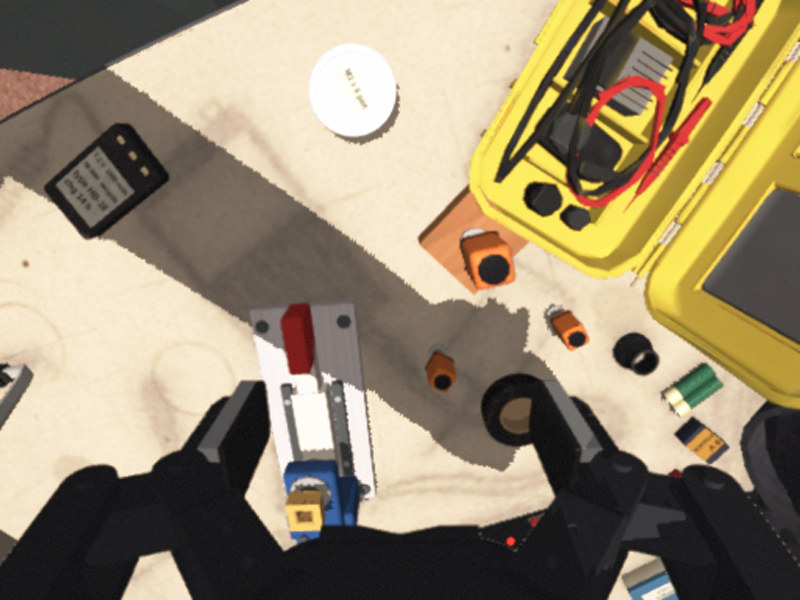

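```bash
cat >> h.py <<'E'
from scipy.optimize import minimize
def prism(x,y,yaw,s,z0,z1):
    c=np.array([[1,1],[-1,1],[-1,-1],[1,-1]])*s/2;a=np.deg2rad(yaw)
    c=c@np.array([[np.cos(a),np.sin(a)],[-np.sin(a),np.cos(a)]])+[x,y]
    return np.array([[*p,z] for z in(z0,z1) for p in c])
def fit(views,p0,s,z0,z1,K=8,yaws=range(-45,45,5),pad=25):
    # views: (cam, model, mask)
    V=[]
    for cam,m,mask in views:
        c=proj(cam,np.array([*p0,(z0+z1)/2]),m).round().astype(int)
        x0,y0=c-pad; V.append((cam,m,cv2.resize(np.pad(mask.astype(np.float32),60)[y0+60:y0+2*pad+60,x0+60:x0+2*pad+60],None,fx=K,fy=K,interpolation=1)>.5,x0,y0))
    def cost(p):
        t=0
        for cam,m,M,x0,y0 in V:
            q=np.array([proj(cam,X,m) for X in prism(p[0]/1e3,p[1]/1e3,p[2],s,z0,z1)])
            q=((q-[x0,y0]+.5)*K*16).round().astype(np.int32)
            I=np.zeros(M.shape,np.uint8);cv2.fillConvexPoly(I,cv2.convexHull(q),1,shift=4)
            I=I>0;t+=1-(I&M).sum()/max(1,(I|M).sum())
        return t/len(V)
    best=None
    for y in yaws:
        c=cost([p0[0]*1e3,p0[1]*1e3,y])
        r=minimize(cost,[p0[0]*1e3,p0[1]*1e3,y],method="Nelder-Mead",options=dict(initial_simplex=np.array([[0,0,0],[4,0,0],[0,4,0],[0,0,6]])+[p0[0]*1e3,p0[1]*1e3,y],maxiter=60))
        if best is None or r.fun<best.fun: best=r
    return np.round(best.x,2),round(best.fun,3)
def orange(im):
    h=cv2.cvtColor(im,cv2.COLOR_RGB2HSV).astype(int);return (h[...,0]>=4)&(h[...,0]<=14)&(h[...,1]>170)&(h[...,2]>60)
def comp(mask,xy):
    n,l=cv2.connectedComponents(mask.astype(np.uint8)); ys,xs=np.nonzero(mask); i=np.argmin((xs-xy[0])**2+(ys-xy[1])**2); m=(l==l[ys[i],xs[i]]).astype(np.uint8)
    cs,_=cv2.findContours(m,cv2.RETR_EXTERNAL,2);cv2.drawContours(m,[cv2.convexHull(np.vstack(cs))],-1,1,-1);return m>0
E
python3 - <<'E'
from h import *
ims={c:cv2.imread(f"pics/{f}.png")[:,:,::-1].copy() for c,f in(("scene","a"),("side","b"),("wrist","w2"))}
views=[]
for c in ims:
    m=camera_model(c);xy=proj(c,np.array([.498,.396,.085]),m);k=comp(orange(ims[c]),xy);print(c,xy.round(),k.sum())
    views.append((c,m,k))
for v in views: print(v[0],fit([v],(.498,.396),.026,.054,.104))
print(fit(views,(.498,.396),.026,.054,.104))
# case closeness: yellow mask pts heights unknown; brass head
def brass(im):
    h=cv2.cvtColor(im,cv2.COLOR_RGB2HSV).astype(int);return (h[...,0]>=15)&(h[...,0]<=28)&(h[...,1]>110)&(h[...,2]>80)
V=[]
for c in ims:
    m=camera_model(c);xy=proj(c,np.array([.636,.203,.09]),m);k=comp(brass(ims[c]),xy);print(c,xy.round(),k.sum(),np.argwhere(k).min(0),np.argwhere(k).max(0));V.append((c,m,k))
for v in V: print(v[0],fit([v],(.636,.203),.026,.08,.099))
print(fit(V,(.636,.203),.026,.08,.099))
o=[]
for (c,m,k),(c2,_,k2) in zip(views,V):
  for kk in(k,k2):
    ys,xs=np.nonzero(kk);cy,cx=int(ys.mean()),int(xs.mean());cr=np.pad(ims[c],((40,40),(40,40),(0,0)))[cy+10:cy+70,cx+10:cx+70].copy();km=np.pad(kk,40)[cy+10:cy+70,cx+10:cx+70].astype(np.uint8)
    cr=cv2.resize(cr,(260,260),interpolation=0);cs,_=cv2.findContours(cv2.resize(km,(260,260),interpolation=0),0,2);cv2.drawContours(cr,cs,-1,(0,255,0),1);o.append(cr)
cv2.imwrite("pics/m.png",np.vstack([np.hstack(o[0::2]),np.hstack(o[1::2])])[:,:,::-1])
E
```

```text
scene [238. 168.] 133
side [219. 210.] 522
wrist [308. 176.] 939
scene (array([500.66, 414.15, -24.9 ]), np.float64(0.377))
side (array([496.5 , 395.51,  28.68]), np.float64(0.203))
wrist (array([487.35, 402.09,  -2.52]), np.float64(0.102))
(array([490.8 , 404.2 , -50.02]), np.float64(0.312))
scene [327. 191.] 124 [183 320] [194 332]
side [217. 144.] 836 [131 170] [150 224]
wrist [191. 329.] 576 [314 183] [339 206]
scene (array([642.21, 215.1 , -32.74]), np.float64(0.236))
side (array([646.81, 200.5 ,  -7.58]), np.float64(0.582))
wrist (array([635.49, 208.38,  68.6 ]), np.float64(0.107))
(array([636.3 , 208.53, -20.34]), np.float64(0.38))
```

View pics/m.png

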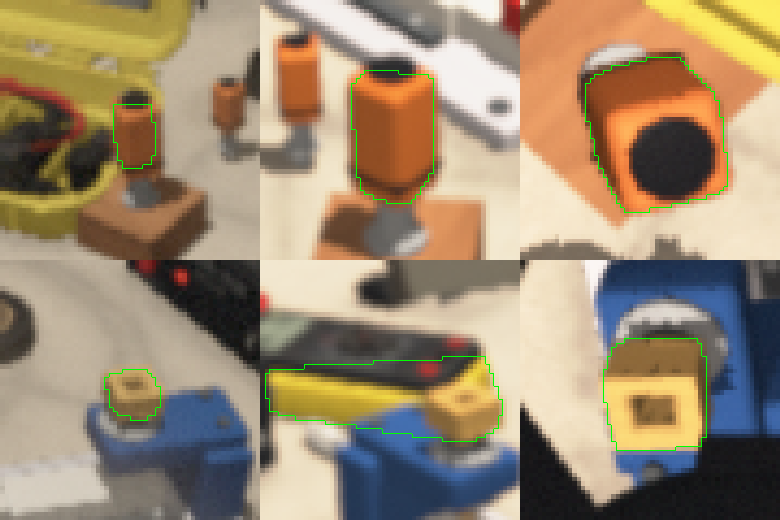

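```bash
cat >> h.py <<'E'
def topface(im,m,cam,xy,z,hl,hh,smin,vmin):
    h=cv2.cvtColor(im,cv2.COLOR_RGB2HSV).astype(int)
    k=(h[...,0]>=hl)&(h[...,0]<=hh)&(h[...,1]>smin)&(h[...,2]>vmin)
    k=comp(k,xy);cs,_=cv2.findContours(k.astype(np.uint8),0,1)
    c=max(cs,key=cv2.contourArea)[:,0,:]
    P=np.array([onz(cam,p,z,m)[:2] for p in c])*1e3
    (cx,cy),(w,hh_),a=cv2.minAreaRect(P.astype(np.float32))
    return np.round([cx,cy,w,hh_,a],1),c.min(0),c.max(0)
E
python3 - <<'E'
from h import *
im=cv2.imread("pics/w2.png")[:,:,::-1].copy();m=camera_model("wrist")
for v in(170,190,210): print(topface(im,m,"wrist",(313,168),.104,4,16,150,v),topface(im,m,"wrist",(195,331),.099,12,30,80,v))
h=cv2.cvtColor(im,cv2.COLOR_RGB2HSV);print(h[158:162,330:333].tolist(),h[322:325,190:193].tolist(),h[318,185:205,2])
E
```

```text
(array([485. , 402.6,  26.1,  33. ,  74.4]), array([301, 150], dtype=int32), array([328, 184], dtype=int32)) (array([632.7, 210.2,  27.9,  26.9,  71.3]), array([182, 322], dtype=int32), array([205, 339], dtype=int32))
(array([485.6, 402.3,  26.4,  31.1,  79.6]), array([301, 151], dtype=int32), array([328, 184], dtype=int32)) (array([632.7, 210.2,  27.7,  26.9,  71.3]), array([182, 322], dtype=int32), array([205, 339], dtype=int32))
(array([488.2, 402.7,  26.1,  25.1,  84.7]), array([301, 157], dtype=int32), array([328, 184], dtype=int32)) (array([633.4, 209.8,  27.6,  25.4,  71.3]), array([182, 323], dtype=int32), array([205, 339], dtype=int32))
[[[12, 149, 218], [12, 149, 219], [12, 147, 219]], [[11, 147, 219], [12, 147, 219], [12, 135, 221]], [[12, 149, 218], [12, 134, 220], [13, 103, 226]], [[12, 136, 220], [13, 103, 226], [18, 68, 236]]] [[[17, 150, 162], [17, 150, 160], [17, 149, 151]], [[18, 148, 226], [18, 148, 228], [18, 143, 237]], [[22, 133, 250], [22, 134, 250], [22, 133, 251]]] [142 141 141 141 140 140 141 141 142 141 142 140 142 141 139 143 140 141
 141 133]
```

```bash
python3 - <<'E'
from h import *
print(bot.get_obs()["ee_pos"])
m=camera_model("wrist");im=save("wrist","w3.png")
a,b=proj("wrist",np.array([.495,.397,.104]),m),proj("wrist",np.array([.635,.204,.099]),m)
print(a,b)
for v in(195,210): print(topface(im,m,"wrist",a,.104,4,16,130,v),topface(im,m,"wrist",b,.099,12,30,80,v))
k=comp(orange(im),a);print(fit([("wrist",m,k)],(.495,.397),.026,.054,.104))
Z={"screw_axis":.072,"nose_spot":.032,"block_handle":.03,"setting_block":.012,"driver":.018}
for n in["screw_axis","nose_spot","setting_block","driver_stand","driver"]:
    for x in pinpoint("wrist",n)[:3]: print(n,round(x["confidence"],2),np.round(x["xy"],1),np.round(onz("wrist",x["xy"],Z.get(n,0),m),4))
E
```

```text
[0.47558444 0.34641514 0.40499575]
[311.70338259 178.78488477] [190.09318829 333.26275138]
(array([479.5, 394.5,  58.1,  44.8,  28.1]), array([267, 129], dtype=int32), array([334, 192], dtype=int32)) (array([636.2, 205.6,  27.7,  27.3,  71.3]), array([180, 325], dtype=int32), array([203, 342], dtype=int32))
(array([479.7, 394.8,  57.6,  44.8,  26.8]), array([268, 129], dtype=int32), array([334, 192], dtype=int32)) (array([636.9, 205.2,  27.5,  25.7,  71.3]), array([180, 326], dtype=int32), array([203, 342], dtype=int32))
(array([ 4.9586e+02,  3.9754e+02, -4.0000e-02]), np.float64(0.15))
screw_axis 0.87 [193.4 317.2] [0.6345 0.203  0.072 ]
screw_axis 0.15 [224.   64.9] [0.3675 0.3534 0.072 ]
nose_spot 0.74 [199.2 295.2] [0.6319 0.2048 0.032 ]
setting_block 0.95 [203.  288.1] [0.6355 0.2055 0.012 ]
setting_block 0.39 [ 70.3 120.8] [0.3527 0.1455 0.012 ]
driver_stand 0.67 [299.6 155.2] [0.4957 0.4001 0.    ]
driver 0.92 [298.3 160.5] [0.4969 0.3953 0.018 ]
driver 0.63 [276.2 226.1] [0.5727 0.3407 0.018 ]
driver 0.5 [224.3  66.5] [0.3636 0.3494 0.018 ]
```

```bash
python3 - <<'E'
from h import *
m=camera_model("wrist")
im=cv2.imread("pics/w3.png")
h=cv2.cvtColor(im,cv2.COLOR_BGR2HSV).astype(int)
k=(h[...,0]>22)&(h[...,0]<34)&(h[...,1]>170)
k=comp(k,(340,110))
R=tri([ray("wrist",(301,116),m),ray("side",(250,260))]);print("corner",R)
# min pixel distance between yellow hull and finger footprint for rim heights
cs,_=cv2.findContours(k.astype(np.uint8),0,1);c=np.vstack(cs)[:,0,:]
for z in(.05,.07,.09):
    P=np.array([onz("wrist",p,z,m)[:2] for p in c]);P=P[P[:,0]<.62]
    d=P-[.4965,.397]
    i=np.argsort(np.hypot(*d.T))[:1];print(z,"nearest",d[i]*1e3)
    for lo,hi in((-12,12),(-20,20)):
        s=d[(abs(d[:,1])<hi/1e3)];print(" x-band",s[:,0].min()*1e3 if len(s) else None,s[s[:,0]<0][:,0].max()*1e3 if (s[:,0]<0).any() else None, s[s[:,0]>0][:,0].min()*1e3 if (s[:,0]>0).any() else None)
E
```

```text
corner [0.43998455 0.41073585 0.02226941]
0.05 nearest [[-42.64460408  54.33931262]]
 x-band None None None
 x-band None None None
0.07 nearest [[-43.01493347  51.94582982]]
 x-band None None None
 x-band None None None
0.09 nearest [[-40.97132111  51.5028004 ]]
 x-band None None None
 x-band None None None
```

>>> move_arm:
  jaw: [0.35,0.35,0.35,0.35,0.35,0.35,0.35,0.35,0.35,0.35]
  delta_pos:
    - [0.002,0.005,0]
    - [0.002,0.005,0]
    - [0.002,0.005,0]
    - [0.002,0.005,0]
    - [0.002,0.005,0]
    - [0.002,0.005,0]
    - [0.002,0.005,0]
    - [0.002,0.005,0]
    - [0.002,0.005,0]
    - [0.003,0.005,0]
  yaw: [0.12,0.12,0.12,0.12,0.12,0.12,0.12,0.12,0.12,0.12]

```text
time: 4.02
ee_pos: [0.4975, 0.396, 0.4047]
tcp_rot: [180.0, -0.0, -130.9]
wrist_force: [-0.3, -0.4, 0.1]
opening: 0.0557
grasp_force: 0.0
```

>>> move_arm:
  jaw: [0.35,0.35,0.35,0.35,0.35,0.35,0.35,0.35,0.35]
  delta_pos:
    - [0,0,-0.016]
    - [0,0,-0.016]
    - [0,0,-0.016]
    - [0,0,-0.016]
    - [0,0,-0.016]
    - [0,0,-0.015]
    - [0,0,0]
    - [0,0,0]
    - [0,0,0]
  yaw: [0.12,0.12,0.12,0.12,0.12,0.09,0,0,0]

```text
time: 4.77
ee_pos: [0.4976, 0.3958, 0.3108]
tcp_rot: [-180.0, 0.0, -91.9]
wrist_force: [-0.4, 0.7, 0.5]
opening: 0.0554
grasp_force: 0.0
```

```bash
python3 - <<'E'
from h import *
o=bot.get_obs();print(o["ee_pos"],o["tcp_rot"],o["opening"],o["q"],o["time"])
m=camera_model("wrist");im=save("wrist","w4.png")
a=proj("wrist",np.array([.4965,.397,.104]),m);print(a,proj("wrist",np.array([*o["ee_pos"][:2],.104]),m))
k=comp(orange(im),a);print(fit([("wrist",m,k)],(.4965,.397),.026,.054,.104,K=4,pad=70))
s=im.copy();cs,_=cv2.findContours(k.astype(np.uint8),0,2);cv2.drawContours(s,cs,-1,(0,255,0),1);cv2.imwrite("pics/w4b.png",s[:,:,::-1])
E
```

```text
[0.49757027 0.39577325 0.31078639] [-1.79954851e+02  3.82190616e-02 -9.19310349e+01] 0.05539316909798895 [ 3.84991856e+01  1.59532742e+01  1.22775702e+01  8.62651428e+01
 -1.88017774e-04 -4.95697646e+01] 4.7667
[257.49452723 220.85585786] [255.80918621 219.20977946]
(array([494.18, 398.77,  -1.94]), np.float64(0.137))
```

View pics/w4b.png

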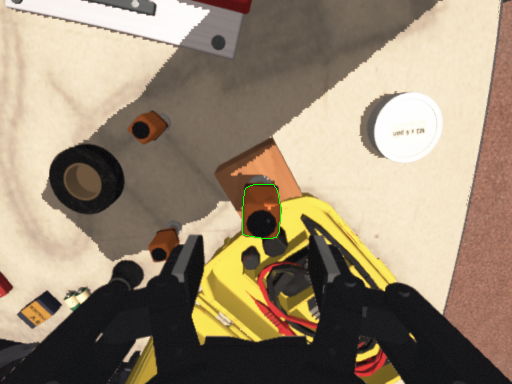

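```bash
python3 - <<'E'
from h import *
m4=camera_model("wrist")
# w3 model: same rigid camera; rebuild from tool transform
from scipy.spatial.transform import Rotation as Ro
o=bot.get_obs()
T4=Ro.from_euler("xyz",o["tcp_rot"],degrees=True).as_matrix();p4=o["ee_pos"]
R4=np.array(m4["R"]);t4=np.array(m4["t"])
Rc=R4@T4; tc=R4@p4+t4
T3=Ro.from_euler("xyz",[180,0,159.96],degrees=True).as_matrix();p3=np.array([.47558,.34642,.405])
m3=dict(m4);m3["R"]=Rc@T3.T;m3["t"]=tc-m3["R"]@p3
print(proj("w",np.array([.495,.397,.104]),m3),"expect 311.7 178.8")
def yel(f):
    h=cv2.cvtColor(cv2.imread(f),cv2.COLOR_BGR2HSV).astype(int);return (h[...,0]>22)&(h[...,0]<34)&(h[...,1]>150)&(h[...,2]>90)
k4=yel("pics/w4.png");k3=yel("pics/w3.png")
for r in(200,210,220,230,240,250): print(r,np.nonzero(k4[r,150:400])[0][:1]+150,np.nonzero(k4[r,275:400])[0][:1]+275)
for c in range(300,390,10): print(c,np.nonzero(k3[:,c])[0].max())
np.save("m3.npy",m3,allow_pickle=True)
E
```

```text
[311.66538818 178.97392039] expect 311.7 178.8
200 [287] [287]
210 [282] [282]
220 [281] [281]
230 [284] [284]
240 [225] [287]
250 [218] [286]
300 129
310 143
320 149
330 155
340 161
350 166
360 172
370 178
380 182
```

```bash
python3 - <<'E'
from h import *
m3=np.load("m3.npy",allow_pickle=True).item();m4=camera_model("wrist")
o,a=ray("w",(226,239),m4);_,b=ray("w",(286,201),m4);n=np.cross(a,b)
for p in((320,149),(340,161),(360,172),(376,180)):
    q,v=ray("w",p,m3);print((q+v*(n@(o-q))/(n@v)).round(4))
E
```

```text
[0.4881 0.4228 0.0331]
[0.5132 0.4432 0.024 ]
[0.5403 0.4665 0.0114]
[ 0.5641  0.4881 -0.0021]
```

>>> move_arm:
  jaw: [0.35,0.35,0.35,0.35,0.35,0.6,0.7,0.7,0.7,0.7]
  delta_pos:
    - [-0.0025,0.0025,-0.02]
    - [0,0,-0.02]
    - [0,0,-0.02]
    - [0,0,-0.008]
    - [0,0,0]
    - [0,0,0]
    - [0,0,0]
    - [0,0,0]
    - [0,0,0]
    - [0,0,0]
  yaw: [0,0,0,0,0,0,0,0,0,0]
  force: 40

```text
time: 5.65
ee_pos: [0.4953, 0.3984, 0.2435]
tcp_rot: [-179.9, 0.1, -91.8]
wrist_force: [-1.0, -0.9, 6.4]
opening: 0.026
grasp_force: 11.9
```

>>> move_arm:
  jaw: [1,1,1,1,1,1,1,1,1,1]
  delta_pos:
    - [0,0,0]
    - [0,0,0]
    - [0,0,0.01]
    - [0,0,0.025]
    - [0,0,0.03]
    - [0,0,0.03]
    - [0,0,0.025]
    - [0,0,0.01]
    - [0,0,0]
    - [0,0,0]
  yaw: [0,0,0,0,0,0,0,0,0,0]
  force: 60

```text
time: 6.48
ee_pos: [0.4951, 0.3983, 0.3711]
tcp_rot: [180.0, -0.0, -91.8]
wrist_force: [0.1, 0.4, -1.7]
opening: 0.0253
grasp_force: 58.9
```

```bash
python3 - <<'E'
from h import *
o=bot.get_obs();print(o["ee_pos"],o["tcp_rot"],o["opening"],o["grasp_force"],o["wrist_force"],o["time"])
m=camera_model("wrist");im=save("wrist","w5.png")
for x in pinpoint("wrist","driver")[:3]: print(x["xy"],x["confidence"],onz("wrist",x["xy"],o["ee_pos"][2]-.2255,m))
side=save("side","s5.png");s=save("scene","c5.png")
r=[]
for c in("scene","side"):
    for x in pinpoint(c,"driver")[:3]: print(c,x["xy"],x["confidence"],proj(c,np.array([*o["ee_pos"][:2],o["ee_pos"][2]-.2255])))
im=np.hstack([im[:, :400],side[60:260,80:300].repeat(2,0).repeat(2,1)[:384,:400]])
cv2.imwrite("pics/w5b.png",im[:,:,::-1])
E
```

```text
[0.49508873 0.3982713  0.37112376] [ 1.79997856e+02 -3.87962809e-03 -9.17555609e+01] 0.025260700164649284 58.92165005207062 [ 0.11905892  0.37402228 -1.66566371] 6.4833
[188.3, 204.2] 0.83 [0.54314772 0.39356219 0.14562376]
[178.9, 112.3] 0.75 [0.54286756 0.32925538 0.14562376]
[253.6, 206.9] 0.57 [0.49642311 0.3970491  0.14562376]
scene [239.7, 146.7] 0.83 [235.89840095 148.03066547]
scene [260.3, 172.7] 0.58 [235.89840095 148.03066547]
scene [277.9, 196.7] 0.47 [235.89840095 148.03066547]
side [224.0, 177.7] 0.93 [219.11623996 177.41491908]
side [200.7, 223.6] 0.85 [219.11623996 177.41491908]
side [162.6, 252.0] 0.8 [219.11623996 177.41491908]
```

View pics/w5b.png

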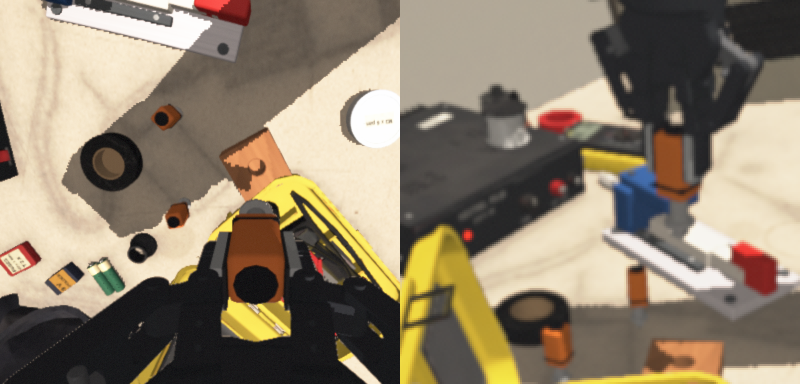

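>>> move_arm:
  jaw: [1,1,1,1,1,1,1,1,1,1]
  delta_pos:
    - [0.01,-0.014,0]
    - [0.02,-0.028,0]
    - [0.02,-0.028,0]
    - [0.02,-0.028,0]
    - [0.02,-0.028,0]
    - [0.02,-0.028,0]
    - [0.02,-0.026,0]
    - [0.01,-0.014,0]
    - [0,0,0]
    - [0,0,0]
  yaw: [-0.037,-0.037,-0.037,-0.037,-0.037,-0.037,-0.037,-0.037,0,0]

```text
time: 7.62
ee_pos: [0.6353, 0.2036, 0.371]
tcp_rot: [179.9, -0.0, -108.8]
wrist_force: [-0.5, 0.2, -1.6]
opening: 0.025
grasp_force: 59.0
```

```bash
python3 - <<'E'
from h import *
print("tip before",tri([ray("scene",(239.7,146.7)),ray("side",(224,177.7))]))
o=bot.get_obs();print(o["ee_pos"],o["tcp_rot"],o["q"])
m=camera_model("wrist");im=save("wrist","w6.png");side=save("side","s6.png");s=save("scene","c6.png")
D={}
for c in("wrist","scene","side"):
    for n in("driver","screw_axis","nose_spot"):
        for x in pinpoint(c,n)[:1]: D[c,n]=x["xy"];print(c,n,x["xy"],round(x["confidence"],2))
    print(c,"proj tip",proj(c,np.array([*o["ee_pos"][:2],o["ee_pos"][2]-.2255])), "proj axis",proj(c,np.array([*o["ee_pos"][:2],.072])))
for n in("driver","screw_axis","nose_spot"):
    print(n,tri([ray(c,D[c,n]) for c in("scene","side") if (c,n) in D]) )
A=s[100:230,260:390].repeat(3,0).repeat(3,1);B=side[70:200,150:280].repeat(3,0).repeat(3,1)
cv2.imwrite("pics/c6b.png",np.hstack([A,B])[:,:,::-1])
E
```

```text
tip before [0.49720792 0.39059357 0.14663563]
[0.63528261 0.20364425 0.37096051] [ 1.79938333e+02 -2.48785133e-02 -1.08791099e+02] [ 1.77708113e+01  2.13401920e+01  2.57144200e+01  9.44385795e+01
  1.67516209e-02 -5.34380853e+01]
wrist driver [328.1, 244.6] 0.64
wrist screw_axis [252.8, 184.1] 0.67
wrist proj tip [253.73475809 206.21284168] proj axis [254.1202247  177.05357137]
scene driver [328.8, 168.3] 0.72
scene screw_axis [322.5, 194.8] 0.58
scene nose_spot [323.8, 207.8] 0.97
scene proj tip [329.48984912 172.17575572] proj axis [325.71098917 197.0218207 ]
side driver [219.5, 117.8] 0.86
side screw_axis [217.7, 150.0] 0.56
side nose_spot [214.6, 173.4] 0.92
side proj tip [216.35505408 117.75524803] proj axis [217.26216508 152.1182133 ]
driver [0.6303412  0.20552983 0.15142687]
screw_axis [0.62955527 0.20854908 0.07904329]
nose_spot [0.63978985 0.21098907 0.02742293]
```

View pics/c6b.png

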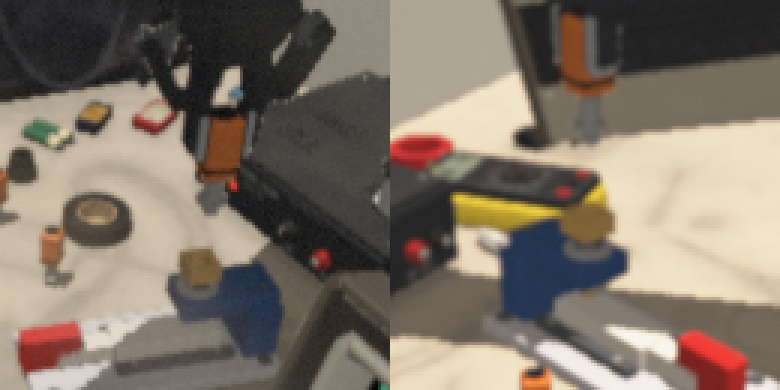

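```bash
python3 - <<'E'
from h import *
def brass(im):
    h=cv2.cvtColor(im,cv2.COLOR_RGB2HSV).astype(int);return (h[...,0]>=13)&(h[...,0]<=26)&(h[...,1]>95)&(h[...,2]>50)
im={c:cv2.imread("pics/"+f)[:,:,::-1].copy() for c,f in(("scene","c6.png"),("side","s6.png"),("wrist","w6.png"))}
V=[];o=[]
for c in im:
    m=camera_model(c);a=proj(c,np.array([.6355,.2045,.09]),m);k=brass(im[c])
    if c=="side": k[:136]&=False; k[:,:205]=False;k[148:]=False
    k=comp(k,a);V.append((c,m,k));print(c,a.round(1),k.sum(),np.argwhere(k).min(0)[::-1],np.argwhere(k).max(0)[::-1])
    x,y=a.round().astype(int);cr=im[c][y-30:y+30,x-30:x+30].copy();cr=cv2.resize(cr,(260,260),interpolation=0)
    cs,_=cv2.findContours(cv2.resize(k[y-30:y+30,x-30:x+30].astype(np.uint8),(260,260),interpolation=0),0,2);cv2.drawContours(cr,cs,-1,(0,255,0),1);o.append(cr)
cv2.imwrite("pics/h6.png",np.hstack(o)[:,:,::-1])
for v in V[:2]: print(v[0],fit([v],(.6355,.2045),.026,.083,.099,yaws=[-19]))
print(fit(V[:2],(.6355,.2045),.026,.083,.099,yaws=[-19]))
E
```

```text
scene [326.4 191. ] 136 [320 183] [333 194]
side [216.7 144.1] 203 [205 136] [224 147]
wrist [254.9 184.5] 944 [241 174] [271 205]
scene (array([640.16, 211.69, -25.2 ]), np.float64(0.126))
side (array([643.5 , 200.75, -14.46]), np.float64(0.139))
(array([638.46, 208.85, -24.05]), np.float64(0.268))
```

View pics/h6.png

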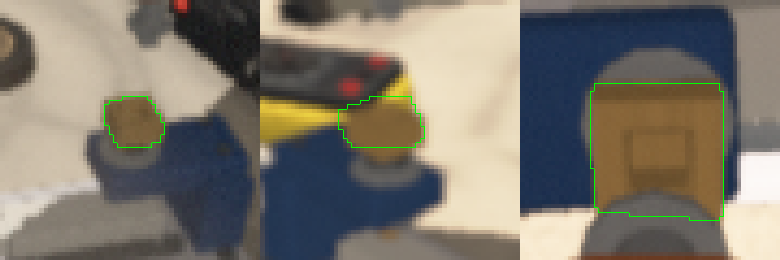

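```bash
python3 - <<'E'
from h import *
m=camera_model("wrist")
im=cv2.imread("pics/w6.png")
x,y=255,184
print("crop offset",x-30,y-30)
# recess edges: gray profile
g=cv2.cvtColor(im,cv2.COLOR_BGR2GRAY).astype(int)
print(g[192,238:276]); print(g[168:214,257])
for r in(205,210,215): print(r,g[r,232:284])
for z in(.0975,.0985,.1): print(onz("w",(257.5,190.0),z,m))
print("img right in world",np.array(m["R"])[0])
c=[proj("w",np.array([.6353+.012*np.cos(a),.2036+.012*np.sin(a),.371-.2255+.012]),m) for a in np.linspace(0,6.28,40)];c=np.array(c);print("shoulder pred",c.min(0),c.max(0))
E
```

```text
crop offset 225 154
[ 48  47  52  73 107 109 106 105 106 108 102  97  93 105 106 104 105 104
 103 104 105 105 105 105 105  96  97 103 109 108 110 107 105  98  59  45
  65 151]
[ 99  99 100  99  98  93  87  84  82  87  98 107 108 108 108 107  99  98
 105 107 107 105 106 107 104 100  89  83  82  82  84  84  92  97 100  98
  98  97  98  91  79  78  77  79  78  75]
205 [234 234 233 232 235 237 235 233 232 205 123  91  97 100 100 100  99  98
  98  99 100  99 100  98  99  97  98  97 100  98 100  97  97  99 101  96
  88  87 103 161 232 237 238 238 237 236 236 236 238 239 237 235]
210 [237 237 235 234 234 235 230 169 105  96  97  97  99  99  98  92  85  76
  75  77  77  77  78  77  78  77  78  77  78  76  76  82  91  99  98  99
 100 101 101 113 172 235 239 238 237 235 235 235 237 238 237 236]
215 [236 233 228 197 133 106  83  69  66  68  67  67  68  67  68  67  67  67
  66  68  66  67  68  67  68  68  68  67  66  65  68  68  67  66  67  67
  67  68  66  66  69  81 111 150 211 234 237 237 237 235 235 235]
[0.63418895 0.20769262 0.0975    ]
[0.63408549 0.20736244 0.0985    ]
[0.63393029 0.20686717 0.1       ]
img right in world [-9.47174915e-01  3.20717184e-01  4.09037982e-04]
shoulder pred [237.04795181 197.4221784 ] [272.2487045  229.76487774]
```

>>> move_arm:
  jaw: [1,1,1,1,1,1]
  delta_pos:
    - [0,0.004,-0.01]
    - [0,0,-0.012]
    - [0,0,-0.012]
    - [0,0,0]
    - [0,0,0]
    - [0,0,0]
  yaw: [0,0,0,0,0,0]

```text
time: 8.72
ee_pos: [0.635, 0.2083, 0.338]
tcp_rot: [-180.0, 0.0, -108.7]
wrist_force: [-0.9, -1.4, -0.7]
opening: 0.0252
grasp_force: 59.0
```

```bash
python3 - <<'E'
from h import *
o=bot.get_obs();print(o["ee_pos"],o["wrist_force"],o["tcp_rot"])
m=camera_model("wrist");im=save("wrist","w7.png");side=save("side","s7.png");s=save("scene","c7.png")
P=lambda c,z:proj(c,np.array([*o["ee_pos"][:2],z]),m if c=="wrist" else None).round(1)
print({c:(P(c,o["ee_pos"][2]-.2255),P(c,.0985)) for c in("wrist","scene","side")})
def cr(i,c):
    x,y=P(c,.105).round().astype(int);print(c,x-20,y-20);return cv2.resize(i[y-20:y+20,x-20:x+20],(260,260),interpolation=0)
cv2.imwrite("pics/h7.png",np.hstack([cr(im,"wrist"),cr(s,"scene"),cr(side,"side")])[:,:,::-1])
E
```

```text
[0.63496974 0.20828471 0.33804171] [-0.91251889 -1.36292631 -0.70296323] [-1.79986634e+02  9.75090500e-03 -1.08709450e+02]
{'wrist': (array([255.7, 208.3]), array([255.7, 201.2])), 'scene': (array([326.4, 182.6]), array([325.7, 187.3])), 'side': (array([215.5, 134.3]), array([215.7, 140.9]))}
wrist 236 184
scene 306 165
side 196 118
```

View pics/h7.png

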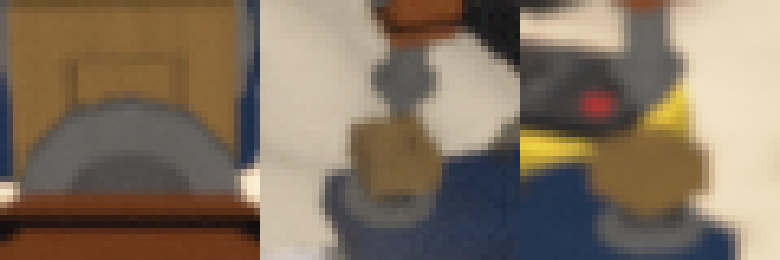

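```bash
python3 - <<'E'
from h import *
X=np.array([.635,.2083,.105]);
A=[];b=[]
for c,px in(("scene",-.7),("side",-1.1),("wrist",-.77)):
    J=[(proj(c,X+d)-proj(c,X))[0] for d in(np.array([.001,0,0]),np.array([0,.001,0]))];print(c,np.round(J,2));A.append(J);b.append(px)
print(np.linalg.lstsq(np.array(A),b,rcond=None)[0],np.linalg.solve(A[:2],b[:2]))
E
```

```text
scene [ 0.35 -0.26]
side [-0.42 -0.29]
wrist [-1.27  0.43]
[1.29093203 2.47528058] [0.39606647 3.18945796]
```

>>> move_arm:
  jaw: [1,1,1,1,1,1]
  delta_pos:
    - [0.0008,0.0012,-0.008]
    - [0,0,-0.004]
    - [0,0,-0.001]
    - [0,0,-0.001]
    - [0,0,-0.001]
    - [0,0,0]
  yaw: [0,0,0,0,0,0]

```text
time: 9.37
ee_pos: [0.6357, 0.2093, 0.3226]
tcp_rot: [180.0, -0.0, -108.7]
wrist_force: [-0.2, -1.0, -0.2]
opening: 0.0253
grasp_force: 59.1
```

>>> move_arm:
  jaw: [1,1,1,1]
  delta_pos:
    - [0,0,-0.001]
    - [0,0,-0.001]
    - [0,0,-0.001]
    - [0,0,0]
  yaw: [0,0,0,0]

```text
time: 9.7
ee_pos: [0.6358, 0.2093, 0.3193]
tcp_rot: [180.0, -0.0, -108.7]
wrist_force: [-0.7, -2.1, -0.5]
opening: 0.0253
grasp_force: 59.1
```

>>> move_arm:
  jaw: [1,1,1,1]
  delta_pos:
    - [0,0,-0.001]
    - [0,0,-0.001]
    - [0,0,-0.001]
    - [0,0,0]
  yaw: [0,0,0,0]

```text
time: 10.03
ee_pos: [0.6358, 0.2093, 0.3164]
tcp_rot: [180.0, -0.0, -108.7]
wrist_force: [0.1, -1.6, -0.8]
opening: 0.0254
grasp_force: 59.1
```

>>> move_arm:
  jaw: [1,1,1,1]
  delta_pos:
    - [0,0,-0.001]
    - [0,0,-0.001]
    - [0,0,-0.001]
    - [0,0,0]
  yaw: [0,0,0,0]

```text
time: 10.37
ee_pos: [0.6358, 0.2093, 0.3138]
tcp_rot: [-180.0, 0.0, -108.7]
wrist_force: [-1.1, -3.5, -0.2]
opening: 0.0256
grasp_force: 59.3
```

>>> move_arm:
  jaw: [1,1,1,1,1,1]
  delta_pos:
    - [0,-0.0005,-0.0005]
    - [0,0,-0.0005]
    - [0,0,-0.0005]
    - [0,0,-0.0005]
    - [0,0,0]
    - [0,0,0]
  yaw: [0,0,0,0,0,0]

```text
time: 10.87
ee_pos: [0.6356, 0.209, 0.3135]
tcp_rot: [-179.9, 0.1, -108.7]
wrist_force: [-3.4, -2.3, 9.5]
opening: 0.0256
grasp_force: 60.5
```

>>> move_arm:
  jaw: [1,1,1,1,1,1,1,1,1,1]
  delta_pos:
    - [0,0,0.0008]
    - [0,0,-0.0002]
    - [0,0,-0.0002]
    - [0,0,-0.0002]
    - [0,0,-0.0002]
    - [0,0,-0.0002]
    - [0,0,-0.0002]
    - [0,0,-0.0002]
    - [0,0,-0.0002]
    - [0,0,-0.0002]
  yaw: [-0.04,-0.1,-0.1,-0.1,-0.1,-0.1,-0.1,-0.1,-0.1,-0.1]

```text
time: 11.7
ee_pos: [0.6361, 0.2086, 0.3119]
tcp_rot: [-179.9, 0.1, -162.9]
wrist_force: [2.0, -4.6, 7.3]
opening: 0.0255
grasp_force: 59.9
```

```bash
python3 -c "
from h import *
o=bot.get_obs();print(o['torque'],o['wrist_force'],o['ee_pos'],o['q'][5])"
```

```text
[-1.08646829 -0.11757368  0.04053615] [ 2.00639731 -4.62592824  7.25002096] [0.63607708 0.20863016 0.3119403 ] 1.037196094536058
```

>>> move_arm:
  jaw: [1,1,1,1,1,1,1,1,1,1]
  delta_pos:
    - [0,-0.0004,-0.0002]
    - [0,0,-0.0002]
    - [0,0,-0.0002]
    - [0,0,-0.0002]
    - [0,0,-0.0002]
    - [0,0,-0.0002]
    - [0,0,-0.0002]
    - [0,0,-0.0002]
    - [0,0,-0.0002]
    - [0,0,-0.0002]
  yaw: [-0.1,-0.1,-0.1,-0.1,-0.1,-0.1,-0.1,-0.1,-0.1,-0.1]

```text
time: 12.53
ee_pos: [0.6361, 0.2078, 0.31]
tcp_rot: [180.0, 0.2, 139.8]
wrist_force: [0.1, -7.3, 8.0]
opening: 0.0254
grasp_force: 60.1
```

>>> move_arm:
  jaw: [1,1,1,1,1,1,1,1,1,1]
  delta_pos:
    - [0,0,-0.0002]
    - [0,0,-0.0002]
    - [0,0,-0.0002]
    - [0,0,-0.0002]
    - [0,0,-0.0002]
    - [0,0,-0.0002]
    - [0,0,-0.0002]
    - [0,0,-0.0002]
    - [0,0,-0.0002]
    - [0,0,-0.0002]
  yaw: [-0.1,-0.1,-0.1,-0.1,-0.1,-0.1,-0.1,-0.1,-0.1,0]

```text
time: 13.37
ee_pos: [0.6357, 0.2077, 0.3082]
tcp_rot: [179.9, 0.1, 88.2]
wrist_force: [-3.3, -6.6, 11.4]
opening: 0.0254
grasp_force: 60.6
```

```bash
python3 - <<'E'
from h import *
o=bot.get_obs();print(o['torque'],o['wrist_force'],o['ee_pos'],o['q'][5],o['tcp_rot'])
m=camera_model("wrist");im=save("wrist","w8.png");side=save("side","s8.png")
for c in("wrist","side","scene"):
    if c=="scene":save("scene","c8.png")
    for n in("block_handle","setting_block"):
        for x in pinpoint(c,n)[:2]: print(c,n,x["confidence"],x["xy"],onz(c,x["xy"],.03 if n[0]=="b" else .012,m if c=="wrist" else None).round(4))
cv2.imwrite("pics/w8b.png",np.hstack([im[:, 100:500],cv2.resize(side[100:230,150:285],(400,384))])[:,:,::-1])
E
```

```text
[-1.63172895e+00  8.83260195e-01 -1.47150525e-03] [-3.32579226 -6.57371699 11.38439638] [0.63570553 0.20773302 0.30819902] 109.94366890658617 [1.79908699e+02 6.88645302e-02 8.81683491e+01]
wrist block_handle 0.56 [121.2, 152.9] [0.5206 0.2407 0.03  ]
wrist setting_block 0.97 [252.4, 179.8] [0.6333 0.2069 0.012 ]
wrist setting_block 0.57 [122.6, 152.6] [0.5135 0.2374 0.012 ]
side block_handle 0.66 [258.6, 195.3] [0.5149 0.2439 0.03  ]
side setting_block 0.68 [214.8, 179.5] [0.6382 0.2109 0.012 ]
scene block_handle 0.62 [275.9, 218.1] [0.5176 0.2357 0.03  ]
scene setting_block 0.85 [325.3, 212.5] [0.6467 0.2092 0.012 ]
```

View pics/w8b.png

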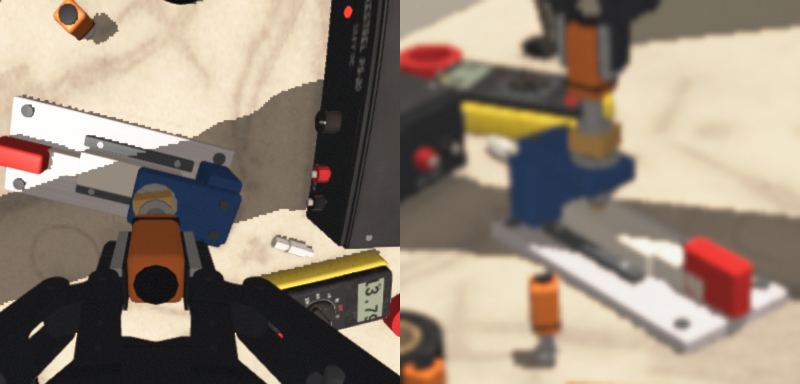

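```bash
python3 - <<'E'
from h import *
m=camera_model("wrist");im=cv2.imread("pics/w8.png")[:,:,::-1].copy()
h=cv2.cvtColor(im,cv2.COLOR_RGB2HSV).astype(int);k=((h[...,0]<4)|(h[...,0]>174))&(h[...,1]>170)&(h[...,2]>110)
k=comp(k,(121,150));print(np.argwhere(k).min(0),np.argwhere(k).max(0),h[150,100:150,2])
cs,_=cv2.findContours(k.astype(np.uint8),0,1);c=cs[0][:,0,:]
print(cv2.minAreaRect(np.array([onz("w",p,.048,m)[:2]*1e3 for p in c],np.float32)))
print(tri([ray("side",(258.6,195.3)),ray("scene",(275.9,218.1))]))
E
```

```text
[141  84] [172 143] [254 254 254 254 254 253 253 253 253 252 251 250 249 246 243 238 233 227
 219 209 195 179 164 149 123 113 109 106 101  99  99  97  95  96  96  97
  96  98  99  97  96  97  98  96  98  99  96 104 113 118]
((521.4515991210938, 240.27403259277344), (18.09685707092285, 49.24336242675781), 73.7291030883789)
[0.51876528 0.23833437 0.02652037]
```

>>> move_arm:
  jaw: [1,1,0.35,0.35,0.35,0.35,0.35]
  delta_pos:
    - [0,-0.001,0.0015]
    - [0,0,0]
    - [0,0,0]
    - [0,0,0]
    - [0,0,0]
    - [0,0,0.01]
    - [0,0,0.02]
  yaw: [0,0,0,0,0,0,0]

```text
time: 14.4
ee_pos: [0.6355, 0.2076, 0.3363]
tcp_rot: [-179.8, 0.1, 88.6]
wrist_force: [-0.1, -0.4, -0.4]
opening: 0.0555
grasp_force: 0.0
```

>>> move_arm:
  jaw: [0.35,0.35,0.35,0.35,0.35,0.35,0.35,0.35,0.35,0.35]
  delta_pos:
    - [0,0,0.02]
    - [0,0,0.015]
    - [-0.014,0.004,0]
    - [-0.02,0.0055,0]
    - [-0.02,0.0055,0]
    - [-0.02,0.0055,0]
    - [-0.02,0.0055,0]
    - [-0.02,0.0064,0]
    - [0,0,-0.02]
    - [0,0,-0.03]
  yaw: [0,0,0.12,0.12,0.12,0.12,0.12,0.12,0.12,0.12]

```text
time: 15.23
ee_pos: [0.5214, 0.2408, 0.327]
tcp_rot: [179.6, 0.2, 144.0]
wrist_force: [2.1, 0.2, -0.5]
opening: 0.0556
grasp_force: 0.0
```

>>> move_arm:
  jaw: [0.45,0.45,0.45,0.45,0.45,0.45,0.45,0.45]
  delta_pos:
    - [0,0,-0.03]
    - [0,0,-0.03]
    - [0,0,-0.03]
    - [0,0,-0.02]
    - [0,0,-0.0145]
    - [0,0,0]
    - [0,0,0]
    - [0,0,0]
  yaw: [0.12,0.12,0.11,0,0,0,0,0]

```text
time: 15.9
ee_pos: [0.5223, 0.2402, 0.2004]
tcp_rot: [179.9, 0.1, 163.6]
wrist_force: [-0.2, 0.1, 0.6]
opening: 0.0469
grasp_force: 0.0
```

```bash
python3 - <<'E'
from h import *
o=bot.get_obs();print(o['wrist_force'],o['ee_pos'],o['tcp_rot'],o["time"])
m=camera_model("wrist");im=save("wrist","w9.png")
h=cv2.cvtColor(im,cv2.COLOR_RGB2HSV).astype(int);k=((h[...,0]<4)|(h[...,0]>174))&(h[...,1]>170)&(h[...,2]>110)
k=comp(k,proj("w",np.array([.521,.24,.048]),m))
cs,_=cv2.findContours(k.astype(np.uint8),0,1);c=cs[0][:,0,:]
print(cv2.minAreaRect(np.array([onz("w",p,.048,m)[:2]*1e3 for p in c],np.float32)))
cv2.imwrite("pics/w9b.png",im[:,:,::-1])
E
```

```text
[-0.16475615  0.11909903  0.61652164] [0.5222652  0.24020885 0.20037657] [1.79920617e+02 8.04193149e-02 1.63626157e+02] 15.9
((514.618896484375, 241.99879455566406), (16.87812614440918, 59.23663330078125), 73.38390350341797)
```

View pics/w9b.png

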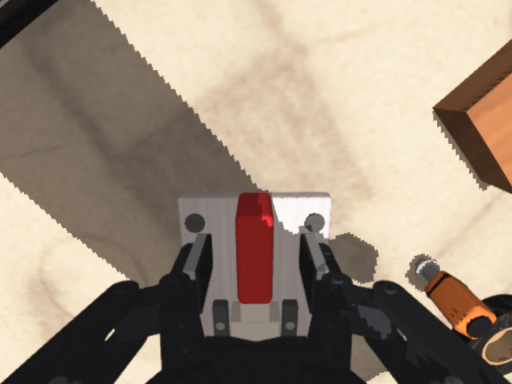

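>>> move_arm:
  jaw: [0.45,0.45,1,1,1,1,1]
  delta_pos:
    - [0,0,-0.005]
    - [0,0,0]
    - [0,0,0]
    - [0,0,0]
    - [0,0,0]
    - [0,0,0]
    - [0,0,0]
  yaw: [0,0,0,0,0,0,0]
  force: 25

```text
time: 16.53
ee_pos: [0.5219, 0.2399, 0.194]
tcp_rot: [180.0, 0.0, 163.6]
wrist_force: [-0.9, 0.3, 2.7]
opening: 0.0178
grasp_force: 24.8
```

```bash
python3 - <<'E'
from h import *
o=bot.get_obs();print(o['wrist_force'],o['ee_pos'],o['tcp_rot'],o["time"])
E
```

```text
[-0.87024207  0.30389222  2.70079913] [0.52186502 0.23992481 0.19399975] [1.79978650e+02 1.76657842e-02 1.63624567e+02] 16.5333
```

>>> move_arm:
  jaw: [1,1,1,1,1]
  delta_pos:
    - [0,0,0.0005]
    - [0,0,0]
    - [-0.00096,0.00028,0]
    - [-0.00096,0.00028,0]
    - [-0.00096,0.00028,0]
  yaw: [0,0,0,0,0]

```text
time: 16.95
ee_pos: [0.5188, 0.2407, 0.194]
tcp_rot: [-180.0, -0.0, 163.6]
wrist_force: [0.8, -0.1, -1.1]
opening: 0.0174
grasp_force: 24.5
```

>>> move_arm:
  jaw: [1,1,1]
  delta_pos:
    - [-0.00096,0.00028,0]
    - [-0.00096,0.00028,0]
    - [-0.00096,0.00028,0]
  yaw: [0,0,0]

```text
time: 17.2
ee_pos: [0.5159, 0.2416, 0.1941]
tcp_rot: [-180.0, -0.0, 163.6]
wrist_force: [0.1, -0.5, -1.3]
opening: 0.0175
grasp_force: 24.4
```

>>> move_arm:
  jaw: [1,1,1]
  delta_pos:
    - [-0.00096,0.00028,0]
    - [-0.00096,0.00028,0]
    - [-0.00096,0.00028,0]
  yaw: [0,0,0]

```text
time: 17.45
ee_pos: [0.513, 0.2425, 0.1942]
tcp_rot: [-180.0, -0.0, 163.6]
wrist_force: [-0.4, -0.5, -1.6]
opening: 0.0178
grasp_force: 24.4
```

>>> move_arm:
  jaw: [1,1,1,1,1]
  delta_pos:
    - [0.00096,-0.00028,0]
    - [0.00096,-0.00028,0]
    - [0.00096,-0.00028,0]
    - [0.00096,-0.00028,0]
    - [0.00096,-0.00028,0]
  yaw: [0,0,0,0,0]

```text
time: 17.87
ee_pos: [0.5181, 0.241, 0.1942]
tcp_rot: [-180.0, -0.0, 163.6]
wrist_force: [-0.5, -0.3, -1.4]
opening: 0.0177
grasp_force: 24.4
```

>>> move_arm:
  jaw: [1,1]
  delta_pos:
    - [0.00096,-0.00028,0]
    - [0.00096,-0.00028,0]
  yaw: [0,0]

```text
time: 18.03
ee_pos: [0.52, 0.2404, 0.1942]
tcp_rot: [-180.0, -0.0, 163.6]
wrist_force: [0.4, 0.5, -1.6]
opening: 0.0175
grasp_force: 24.4
```

>>> move_arm:
  jaw: [1,1]
  delta_pos:
    - [0.00096,-0.00028,0]
    - [0.00096,-0.00028,0]
  yaw: [0,0]

```text
time: 18.2
ee_pos: [0.5219, 0.2398, 0.1941]
tcp_rot: [-180.0, -0.0, 163.6]
wrist_force: [-1.1, 0.2, -1.5]
opening: 0.0176
grasp_force: 24.4
```

>>> move_arm:
  jaw: [0.45,0.45,0.4,0.35,0.35,0.35,0.35,0.35,0.35,0.35]
  delta_pos:
    - [0,0,-0.0003]
    - [0,0,0]
    - [0,0,0]
    - [0,0,0.03]
    - [0,0,0.036]
    - [0,0,0.036]
    - [0,0,0.036]
    - [0,0,0.038]
    - [0.023,-0.0065,0]
    - [0.023,-0.0065,0]
  yaw: [0,0,0,0,0,0,0.065,0.065,0.065,0.067]

```text
time: 19.03
ee_pos: [0.568, 0.2272, 0.374]
tcp_rot: [179.9, 0.3, 178.9]
wrist_force: [0.5, 0.9, -1.1]
opening: 0.0556
grasp_force: 0.0
```

>>> move_arm:
  jaw: [0.35,0.35,0.35,0.35,0.35,0.35,0.35]
  delta_pos:
    - [0.023,-0.0065,0]
    - [0.023,-0.0065,0]
    - [0.0218,-0.0065,0]
    - [0,0,0]
    - [0,0,0]
    - [0,0,0]
    - [0,0,0]
  yaw: [0,0,0,0,0,0,0]

```text
time: 19.62
ee_pos: [0.6349, 0.2077, 0.3703]
tcp_rot: [180.0, 0.0, 178.7]
wrist_force: [-0.6, 0.1, 0.1]
opening: 0.0558
grasp_force: 0.0
```

```bash
python3 - <<'E'
from h import *
o=bot.get_obs();print(o['wrist_force'],o['ee_pos'],o['tcp_rot'],o["time"])
m=camera_model("wrist");im=save("wrist","w10.png")
k=comp(orange(im),proj("w",np.array([.6357,.2073,.15]),m))
print(fit([("wrist",m,k)],(.6357,.2073),.026,.119,.169,K=4,pad=80))
print(k.sum(),np.argwhere(k).min(0),np.argwhere(k).max(0),proj("w",np.array([.6357,.2073,.169]),m))
E
```

```text
[-0.62399211  0.05445704  0.09518835] [0.63491302 0.20773385 0.37032405] [1.79988703e+02 1.29773208e-02 1.78666130e+02] 19.6167
(array([634.49, 207.24,  -1.31]), np.float64(0.148))
2042 [184 236] [239 274] [254.9805837  223.78258959]
```

>>> move_arm:
  jaw: [0.35,0.35,0.35,0.35,0.35,0.7,1,1,1,1]
  delta_pos:
    - [0,-0.0004,-0.02]
    - [0,0,-0.02]
    - [0,0,-0.015]
    - [0,0,-0.0072]
    - [0,0,0]
    - [0,0,0]
    - [0,0,0]
    - [0,0,0]
    - [0,0,0]
    - [0,0,0]
  yaw: [0,0,0,0,0,0,0,0,0,0]
  force: 60

```text
time: 20.5
ee_pos: [0.6357, 0.2071, 0.3093]
tcp_rot: [179.9, 0.1, 178.6]
wrist_force: [-0.9, 0.9, 6.9]
opening: 0.0253
grasp_force: 59.2
```

```bash
python3 - <<'E'
from h import *
o=bot.get_obs();print(o['wrist_force'],o['torque'],o['ee_pos'],o['tcp_rot'],o["time"],o["q"][5])
E
```

```text
[-0.85880641  0.91576277  6.94580841] [ 0.04014386  0.22613625 -0.03239212] [0.6357332  0.20709223 0.3092986 ] [1.79949301e+02 1.23858219e-01 1.78636652e+02] 20.5 19.405382846297343
```

>>> move_arm:
  jaw: [1,1,1,1,1,1,1,1,1,1]
  delta_pos:
    - [0,0,-0.0002]
    - [0,0,-0.0002]
    - [0,0,-0.0002]
    - [0,0,-0.0002]
    - [0,0,-0.0002]
    - [0,0,-0.0002]
    - [0,0,-0.0002]
    - [0,0,-0.0002]
    - [0,0,-0.0002]
    - [0,0,0]
  yaw: [-0.105,-0.105,-0.105,-0.105,-0.105,-0.105,-0.105,-0.105,-0.1,0]

```text
time: 21.33
ee_pos: [0.6356, 0.2068, 0.3075]
tcp_rot: [179.9, 0.1, 124.4]
wrist_force: [-1.4, -1.7, 6.9]
opening: 0.0251
grasp_force: 59.6
```

```bash
python3 - <<'E'
from h import *
o=bot.get_obs();print(o['wrist_force'],o['torque'],o['ee_pos'],o['tcp_rot'],o["time"],o["q"][5])
E
```

```text
[-1.42550915 -1.72416147  6.93113244] [-0.42251658  0.46159729 -0.00473824] [0.63561791 0.20679239 0.30753554] [1.79907941e+02 5.31103716e-02 1.24402951e+02] 21.3333 73.62297414084168
```

>>> move_arm:
  jaw: [1,0.35,0.35,0.35,0.35,0.35,0.35,0.35,0.35,0.35]
  delta_pos:
    - [0,0,0.0013]
    - [0,0,0]
    - [0,0,0]
    - [0,0,0]
    - [0,0,0.012]
    - [0,0,0.02]
    - [0,0,0.02]
    - [0,0,0.013]
    - [-0.0141,0.004,0]
    - [-0.02,0.0058,0]
  yaw: [0,0,0,0,0,0,0,0,0.085,0.085]

```text
time: 22.17
ee_pos: [0.6021, 0.2165, 0.3735]
tcp_rot: [179.9, 0.1, 134.7]
wrist_force: [0.3, 0.6, -0.2]
opening: 0.0553
grasp_force: 0.0
```

>>> move_arm:
  jaw: [0.35,0.35,0.35,0.45,0.45,0.45,0.45,0.45,0.45,0.45]
  delta_pos:
    - [-0.02,0.0058,0]
    - [-0.02,0.0058,0]
    - [-0.02,0.0058,0]
    - [-0.02,0.006,0]
    - [0,0,-0.03]
    - [0,0,-0.036]
    - [0,0,-0.036]
    - [0,0,-0.036]
    - [0,0,-0.03]
    - [0,0,0]
  yaw: [0.085,0.085,0.085,0.085,0.085,0.089,0,0,0,0]

```text
time: 23.0
ee_pos: [0.5198, 0.2395, 0.1986]
tcp_rot: [-179.7, -0.4, 164.0]
wrist_force: [-0.9, -0.4, -0.8]
opening: 0.0467
grasp_force: 0.0
```

>>> move_arm:
  jaw: [0.45,0.45]
  delta_pos:
    - [0,0,0]
    - [0,0,0]
  yaw: [0,0]

```text
time: 23.17
ee_pos: [0.5222, 0.2405, 0.2068]
tcp_rot: [179.9, 0.1, 164.0]
wrist_force: [0.5, -0.1, 0.7]
opening: 0.0469
grasp_force: 0.0
```

>>> move_arm:
  jaw: [0.45,0.45,0.45,0.7,1,1,1,1,1]
  delta_pos:
    - [0,-0.0004,-0.01]
    - [0,0,-0.0024]
    - [0,0,0]
    - [0,0,0]
    - [0,0,0]
    - [0,0,0]
    - [0,0,0]
    - [0,0,0]
    - [0,0,0]
  yaw: [-0.007,0,0,0,0,0,0,0,0]
  force: 25

```text
time: 23.92
ee_pos: [0.5216, 0.2399, 0.1923]
tcp_rot: [180.0, 0.0, 163.6]
wrist_force: [-1.0, 0.1, 4.3]
opening: 0.0176
grasp_force: 25.1
```

>>> move_arm:
  jaw: [1]
  delta_pos:
    - [0,0,0]
  yaw: [0]

```text
time: 24.0
ee_pos: [0.5216, 0.2399, 0.1923]
tcp_rot: [180.0, 0.0, 163.6]
wrist_force: [-0.0, 0.4, 5.8]
opening: 0.0174
grasp_force: 25.2
```

>>> move_arm:
  jaw: [1,1,1]
  delta_pos:
    - [0,0,0.0006]
    - [0,0,0]
    - [0,0,0]
  yaw: [0,0,0]

```text
time: 24.25
ee_pos: [0.5216, 0.2398, 0.1923]
tcp_rot: [180.0, 0.0, 163.6]
wrist_force: [0.8, -0.1, 1.4]
opening: 0.0171
grasp_force: 24.8
```

>>> move_arm:
  jaw: [1]
  delta_pos:
    - [0,0,0]
  yaw: [0]

```text
time: 24.33
ee_pos: [0.5215, 0.2398, 0.1923]
tcp_rot: [180.0, 0.0, 163.6]
wrist_force: [1.2, 0.6, 1.0]
opening: 0.0173
grasp_force: 24.8
```

>>> move_arm:
  jaw: [1,1,1,1]
  delta_pos:
    - [-0.00096,0.00028,0.0001]
    - [-0.00096,0.00028,0]
    - [-0.00096,0.00028,0]
    - [-0.00096,0.00028,0]
  yaw: [0,0,0,0]

```text
time: 24.67
ee_pos: [0.5175, 0.2408, 0.1923]
tcp_rot: [-180.0, -0.0, 163.6]
wrist_force: [1.8, -0.1, -0.6]
opening: 0.0177
grasp_force: 24.5
```

>>> move_arm:
  jaw: [1,1]
  delta_pos:
    - [-0.00096,0.00028,0]
    - [-0.00096,0.00028,0]
  yaw: [0,0]

```text
time: 24.83
ee_pos: [0.5156, 0.2414, 0.1923]
tcp_rot: [-180.0, -0.0, 163.6]
wrist_force: [1.5, -1.4, -1.1]
opening: 0.0178
grasp_force: 24.5
```

>>> move_arm:
  jaw: [1,1]
  delta_pos:
    - [-0.00096,0.00028,0]
    - [-0.00096,0.00028,0]
  yaw: [0,0]

```text
time: 25.0
ee_pos: [0.5137, 0.242, 0.1924]
tcp_rot: [-180.0, -0.0, 163.6]
wrist_force: [2.3, -0.3, -0.6]
opening: 0.0177
grasp_force: 24.4
```

>>> move_arm:
  jaw: [1,1]
  delta_pos:
    - [-0.00096,0.00028,0]
    - [-0.00096,0.00028,0]
  yaw: [0,0]

```text
time: 25.17
ee_pos: [0.5117, 0.2426, 0.1924]
tcp_rot: [-180.0, -0.0, 163.6]
wrist_force: [1.8, -0.4, -0.7]
opening: 0.0176
grasp_force: 24.4
```

>>> move_arm:
  jaw: [1,1,1,1,1]
  delta_pos:
    - [0.00096,-0.00028,0]
    - [0.00096,-0.00028,0]
    - [0.00096,-0.00028,0]
    - [0.00096,-0.00028,0]
    - [0.00096,-0.00028,0]
  yaw: [0,0,0,0,0]

```text
time: 25.58
ee_pos: [0.5167, 0.2412, 0.1924]
tcp_rot: [-180.0, -0.0, 163.6]
wrist_force: [-2.6, 0.2, -0.4]
opening: 0.0178
grasp_force: 24.6
```

>>> move_arm:
  jaw: [1,1]
  delta_pos:
    - [0.00096,-0.00028,0]
    - [0.00096,-0.00028,0]
  yaw: [0,0]

```text
time: 25.75
ee_pos: [0.5187, 0.2406, 0.1924]
tcp_rot: [-180.0, -0.0, 163.6]
wrist_force: [-2.3, 0.4, -1.7]
opening: 0.0177
grasp_force: 24.5
```

>>> move_arm:
  jaw: [1,1]
  delta_pos:
    - [0.00096,-0.00028,0]
    - [0.00096,-0.00028,0]
  yaw: [0,0]

```text
time: 25.92
ee_pos: [0.5206, 0.24, 0.1924]
tcp_rot: [-180.0, -0.0, 163.6]
wrist_force: [-1.5, 1.4, -0.5]
opening: 0.0177
grasp_force: 24.5
```

>>> move_arm:
  jaw: [1,1]
  delta_pos:
    - [0.00096,-0.00028,0]
    - [0.00096,-0.00028,0]
  yaw: [0,0]

```text
time: 26.08
ee_pos: [0.5225, 0.2394, 0.1924]
tcp_rot: [-180.0, -0.0, 163.6]
wrist_force: [-2.6, 1.0, -1.8]
opening: 0.0175
grasp_force: 24.5
```

>>> move_arm:
  jaw: [1,1,0.45,0.45,0.45,0.45,0.45,0.45,0.45,0.45]
  delta_pos:
    - [0.0006,-0.0002,0]
    - [0,0,-0.0001]
    - [0,0,0]
    - [0,0,0]
    - [0,0,0]
    - [0,0,0.01]
    - [0,0,0.03]
    - [0,0,0.04]
    - [0,0,0.04]
    - [0,0,0.03]
  yaw: [0,0,0,0,0,0,0,0,0,0]

```text
time: 26.92
ee_pos: [0.5228, 0.2392, 0.3468]
tcp_rot: [179.9, 0.1, 163.6]
wrist_force: [1.0, 0.3, 0.3]
opening: 0.047
grasp_force: 0.0
```

>>> move_arm:
  jaw: [0.45,0.45,0.45,0.45,0.45,0.45]
  delta_pos:
    - [-0.02,0,0.03]
    - [-0.02,0,0.03]
    - [-0.01,0,0]
    - [0,0,0]
    - [0,0,0]
    - [0,0,0]
  yaw: [0,0,0,0,0,0]

```text
time: 27.42
ee_pos: [0.4733, 0.2393, 0.4017]
tcp_rot: [-180.0, -0.0, 163.6]
wrist_force: [-0.5, -0.9, -0.4]
opening: 0.0469
grasp_force: 0.0
```

```bash
python3 - <<'E'
from h import *
o=bot.get_obs();print(o['ee_pos'],o["time"])
m=camera_model("wrist");im=save("wrist","w11.png");side=save("side","s11.png");s=save("scene","c11.png")
h=cv2.cvtColor(im,cv2.COLOR_RGB2HSV).astype(int);k=((h[...,0]<4)|(h[...,0]>174))&(h[...,1]>170)&(h[...,2]>110)
k=comp(k,proj("w",np.array([.522,.239,.048]),m))
cs,_=cv2.findContours(k.astype(np.uint8),0,1);c=cs[0][:,0,:]
print(cv2.minAreaRect(np.array([onz("w",p,.048,m)[:2]*1e3 for p in c],np.float32)))
for c in("wrist","scene","side"):
    for n in("block_handle","setting_block","nose_spot","driver"):
        for x in pinpoint(c,n)[:1]: print(c,n,round(x["confidence"],2),x["xy"],onz(c,x["xy"],dict(block_handle=.03,setting_block=.012,nose_spot=.032,driver=.081)[n],m if c=="wrist" else None).round(4))
A=cv2.resize(s[110:240,240:375],(400,384));B=cv2.resize(side[70:200,150:285],(400,384))
cv2.imwrite("pics/f.png",np.hstack([A,B])[:,:,::-1])
E
```

```text
[0.47331563 0.23929205 0.40165676] 27.4167
((521.1909790039062, 239.71604919433594), (15.577503204345703, 45.61623001098633), 73.91342163085938)
wrist block_handle 0.81 [266.9, 197.4] [0.5216 0.2394 0.03  ]
wrist setting_block 0.67 [263.4, 273.2] [0.6386 0.202  0.012 ]
wrist nose_spot 0.71 [266.2, 276.8] [0.6318 0.2074 0.032 ]
wrist driver 0.77 [427.7, 189.7] [0.5433 0.4104 0.081 ]
scene block_handle 0.83 [277.1, 216.5] [0.523  0.2391 0.03  ]
scene setting_block 0.72 [325.6, 212.8] [0.6467 0.208  0.012 ]
scene nose_spot 0.64 [321.6, 210.3] [0.6286 0.2037 0.032 ]
scene driver 0.95 [327.9, 195.0] [0.6369 0.1991 0.081 ]
side block_handle 0.79 [255.4, 191.0] [0.5282 0.2334 0.03  ]
side setting_block 0.84 [218.2, 181.0] [0.6287 0.2124 0.012 ]
side nose_spot 0.74 [214.8, 170.8] [0.6379 0.2103 0.032 ]
side driver 0.82 [200.6, 224.6] [0.5028 0.4392 0.081 ]
```

View pics/f.png

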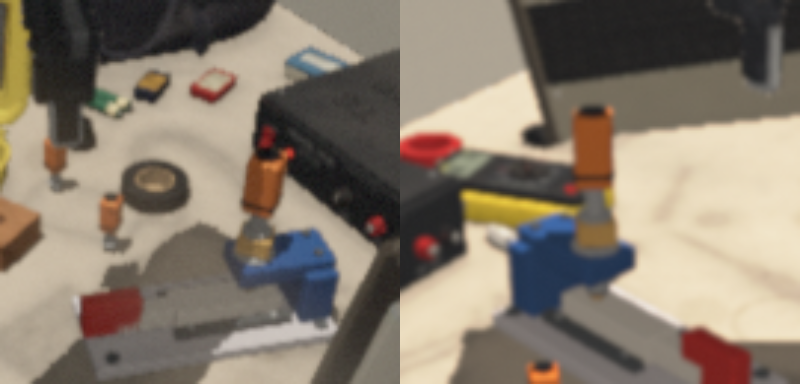

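```bash
python3 -c "
from h import *
print(bot.job_done())"
```

```text
the job is handed in; nothing more can be done
None
```

I turned the stop screw down until the nose drags lightly on the block, and handed the job in at about 28 s. Sliding the block about 1 cm each way took about 2.2 N. I estimate that as about 2.7 N once the slight lift of the grip is allowed for, against the target of about 2.5 N. The block rests within about 1 mm of centre under the nose, and the driver stands in the screw.

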